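# Find the concealed catch of a paper feeder's battery flap

## Task

The battery flap of the paper feeder on the bench is shut by a concealed catch: one of the four identical round discs sunk in its top cover gives under a fingertip, the other three are solid blanking plugs. Feel along the discs with the closed fingertips, without bearing down hard, until you find the one that gives, and push it fully home so that the flap pops up. Then take the hand away, leaving the flap up and the bottle, screwdriver and gear where they are; nothing is to be picked up.

Things in the scene. Friction and masses are not known exactly. Their poses are not given: they have to be found in the camera images.
- unit: Paper feeder: fixed box 270 (its x) by 340 (its y) by 85 mm high, grey with a flat white top cover. Origin: centre of its underside, on the bench; x points away from the robot at yaw 0, z up. It does not move when pushed. The battery flap, 86 by 136 mm, lies level with the cover from x = +12 to +98 mm, centred at y = 0.
- row (a point): Point on the cover's top face (x -65, y 0, z 85 mm of the feeder, same axes), middle of a row of four round 60 mm wells at y = -112.5, -37.5, 37.5, 112.5 mm from it. In each a white 54 mm disc, flat top 2 mm below the cover. All look alike; one is the catch, changing from run to run, told by feel or joint catch. The three plugs do not give at all.
- catch (a joint): How far the catch disc is pushed straight down, in m: 0 at rest, 0.006 fully home. It gives at about 3 to 5 N, has no spring and stays where it is left.
- flap (a joint): Opening of the battery flap, in rad: 0 shut and level. It is geared to the catch and rises with it, about 0.36 when the catch is fully home, its near (-x) edge then standing 30 mm above the cover; hinge on its far (+x) edge. It stays up.
- cleaner: Bystander: grey bottle with white cap, 60 mm diameter, 150 mm tall, standing on the bench left of the feeder. Origin: centre of its underside.
- driver: Bystander: screwdriver lying on the bench right of the feeder. Origin: under the middle of the tool, on the bench; x towards its tip.
- gear: Bystander: small black stepped gear blank, 40 mm diameter, 26 mm tall, standing on the feeder's cover in a far corner beside the flap. Origin: centre of its underside.

How it is judged:
On the way:
1. the catch is pushed home under the fingertips (value of joint catch above 0.005 m and contact force between the fingers and anything else above 0.5 N), for 0.05 s.
At the end, for the whole second after the job is handed in: The catch is at least 5 mm in (of 6), the flap stands at least 0.28 rad open, and the bottle, screwdriver and gear are within 20 mm of where they stood (value of joint catch above 0.005 m and value of joint flap above 0.28 rad and distance of each of cleaner, driver, gear from where it was at the start of the episode below 0.02 m); the robot touches nothing.
It fails at once if the bottle is moved or lifted (distance of cleaner from where it was at the start of the episode above 0.02 m).
It fails at once if the screwdriver is moved or lifted (distance of driver from where it was at the start of the episode above 0.02 m).
It fails at once if the gear is moved or lifted (distance of gear from where it was at the start of the episode above 0.02 m).
It fails at once if the fingers bear down with more than 60 N (contact force between the fingers and anything else above 60 N).
It also fails if it takes over 58 s, if anything falls off the work surface, if the arm or the gripper's body presses on something with over 40 N, if the wrist force passes 120 N, or if a joint passes its speed limit or range.

## Robot

A 7-joint arm with a two-finger parallel gripper is mounted at the origin on the work surface. World frame = base frame: x ahead of the robot, y to its left, z up, the work surface at z = 0. Lengths are in m, angles in rad, forces in N, time in s.
With the tool pointing down it reaches from about 0.425 to 0.925 m from the base axis. Payload 6.8 kg.
Tool frame: the origin (TCP) lies midway between the tips of the shut fingers; the grasp point (between the pads) lies arm.tcp_to_grasp behind it (arm.tcp_to_grasp is the distance from the TCP to the grasp point, in m); z points along the fingers, y is the direction in which the jaws open and shut (so a half turn about z gives the same grasp; the last joint's range is limited). The gripper opens to 88 mm and grips with 3 to 60 N. Pads are 20 mm wide; open, the fingers measure 115 mm over their backs; the gripper's body (75 mm by 178 mm) begins 61 mm behind the grasp point.
Start: joints at [-1.444, 0.477, 0.022, 1.555, -0.011, 1.109, -0.083], TCP at [0.157, 0.656, 0.223] pointing down, gripper open.
Joint ranges: [-2.96, 2.96], [-0.34, 2.1], [-1.41, 1.46], [0.24, 2.44], [-1.37, 4.51], [0.17, 1.92], [-2.96, 2.96]. Speed limits (rad/s): [2.39, 2.39, 3.14, 3.14, 3.14, 3.14, 3.14].

## Interface

Orientations are given as a unit quaternion [x, y, z, w].
In Python, from station import arm, snapshot, cut_out, landmark_of gives the robot as it stands. The module is installed in compiled form; this text tells all that it offers.
- The arm moves only by the tool servo_tool, never from a script. Its argument "motion" is a list of rows, each a list of 7 numbers: the shift along the tool's x, y, z in m, then the turn, a rotation vector about the tool's x, y, z in rad, then the opening, from 0 (shut) to 1 (fully open). In form: [[dx, dy, dz, rx, ry, rz, hand], ...]. A call has 1 to 12 rows; each row is the pose to reach, as a shift and turn from the pose commanded when the call began, along the tool's axes at that moment; what a row does not reach only later rows make up. A row lasts 1/12 s, in which the tool goes at most 41.7 mm and 7.16 degrees, less where a joint would pass 70% of its speed; a pose out of reach is approached as far as the arm can. A call with a gripper value outside its range is refused whole. The fingers move at their own pace and stop on an object; "newtons" is the grip in N (left out, the last holds). Time passes only in rows, so rows that repeat a pose let the fingers close. It gives the time, the measured TCP pose, the force and the opening at its end, in the units of the state.
- arm.sense(): the state, without advancing time (a new reading comes with each control period).
- snapshot(name): name is "side" or "top" or "wrist"; returns a dict with "frame" (400x640x3 uint8, blue, green, red), "fovy" (degrees; the focal length in pixels is half the picture's height over the tangent of half this angle, whatever the lens; pixels are square), "cx", "cy" (the principal point, pixels), "position" and "attitude" of the camera in the world; the wrist camera has in their place "tool_from_camera" (4x4, takes a point from camera to tool coordinates, whose origin is the TCP and whose axes are the flange's). Camera axes: x right, y up, looking along -z (the intrinsics and any distortion apply to the point x, -y, -z); pixel columns grow to the right and rows downward; lengths in m; the calibration is good to about 2 mm. The wrist camera is an equidistant fisheye: a pixel r from the principal point sees the ray r / f radians off the axis. A picture is of the moment at which its call begins: read the wrist's pose just before it. There is no depth.
- arm.job_done(): hands the job in, once; it reports no verdict.
Trained networks look in a picture, given as the dict that the camera call returned (one of the last four; its "shot" number tells which), for a name from the list of things; names that differ only in an ending like _2 or _b are one class to them, and where a whole thing is asked for, a point or a joint stands for the part that bears it (a point fixed in the world has none). Each returns a list of dicts, best first, with "confidence" (0 to 1); they miss things now and then, are a little off and sometimes report something else, mostly with a low value. They report only what shows in the picture. A call takes as long as a camera call.
- cut_out(picture, target): "mask" (400x640 bool, what is visible of it) and "extent" ([left, top, width, height] in pixels, round what is visible of it).
- landmark_of(picture, target): "position" ([row, column] in pixels: a listed point, or the origin of a listed thing).
The state is a dict: "time_s": time; "q": joint angles; "joint_velocities": joint speeds; "joint_efforts": joint torques, N m; "position": TCP position; "ee_rot": TCP orientation; "wrist_force": force on the tool from outside, world axes, zero at the start; "wrist_torque": the same for the moment, N m; "finger_gap": finger opening in m.
Only numpy, scipy, OpenCV 4.12 (cv2) and the standard library are available. Lean on these libraries where they do the work, as an engineer would, in place of code of your own. Each camera call takes 0.05 s, during which the arm holds its last target.

## Working session

There is one attempt and no reset: what is moved stays moved. The work goes in short steps, Python scripts to look and compute and a tool call to move; the robot and the scene stay as the last step left them, time stands still between calls to the robot, and variables do not carry over. Pictures are saved under pics/ and viewed, and the job is handed in when it is done.

Besides the shell and the picture viewer there is one more tool, called after "Call:" by a JSON object that holds its "fn" and its "kwargs", one argument or row to a line. servo_tool: Moves the arm, as the interface text tells. Its arguments: {"type":"object","properties":{"motion":{"type":"array","items":{"type":"array","items":{"type":"number"}}},"newtons":{"type":"number"}},"required":["motion"]}

```bash
mkdir -p pics; cat > h.py <<'E'
import numpy as np, cv2
from scipy.spatial.transform import Rotation as R
from station import arm, snapshot, cut_out, landmark_of
def rot(a):
    a=np.array(a)
    return a if a.shape==(3,3) else R.from_quat(a).as_matrix()
def ray(p,rc):
    f=200/np.tan(np.radians(p['fovy'])/2)
    d=np.array([(rc[1]-p['cx'])/f,-(rc[0]-p['cy'])/f,-1.])
    return np.array(p['position']),rot(p['attitude'])@d
def atz(p,rc,z):
    o,d=ray(p,rc); return o+d*(z-o[2])/d[2]
def proj(p,X):
    f=200/np.tan(np.radians(p['fovy'])/2)
    c=rot(p['attitude']).T@(np.array(X)-p['position'])
    return [p['cy']-f*c[1]/-c[2], p['cx']+f*c[0]/-c[2]]
E
python3 - <<'E'
from h import *
s=arm.sense();print(s['time_s'],s['position'],s['ee_rot'],s['wrist_force'],arm.tcp_to_grasp)
for n in ['top','side']:
    p=snapshot(n);cv2.imwrite(f'pics/{n}0.png',p['frame']);print(n,p['position'],p['attitude'],p['fovy'])
    for t,z in [('unit',0),('row',.085),('cleaner',0),('driver',0),('gear',.085)]:
        for l in landmark_of(p,t)[:2]: print(t,l['position'],round(l['confidence'],2),atz(p,l['position'],z).round(4))
E
```

```text
0.0 [0.15692453 0.65589305 0.22170329] [ 1.17120535e-01  9.93117303e-01 -8.95582937e-04 -3.51419170e-05] [-0.2821508  -0.24031591  0.25059139] 0.0187
top [ 0.45086133 -0.01146791  1.03785228] [-0.05623906  0.04057927  0.70703626 -0.70376859] 56.74411500493731
unit [174.1, 316.2] 0.65 [0.6708 0.0475 0.    ]
row [193.6, 319.7] 0.75 [0.6009 0.0335 0.085 ]
row [259.3, 177.4] 0.69 [0.4327 0.3988 0.085 ]
cleaner [258.0, 177.4] 0.66 [0.4347 0.4356 0.    ]
driver [250.4, 514.2] 0.93 [ 0.4528 -0.4974  0.    ]
gear [152.3, 255.8] 0.49 [0.7131 0.2035 0.085 ]
side [ 0.43138745 -0.80509411  0.82320096] [ 0.40685848 -0.05398198 -0.09708968  0.90671148] 56.280312795624624
unit [211.8, 339.0] 0.78 [0.6905 0.0471 0.    ]
row [200.4, 317.8] 0.65 [0.6139 0.0206 0.085 ]
cleaner [153.4, 251.8] 0.79 [0.4417 0.4379 0.    ]
cleaner [212.5, 341.0] 0.31 [ 0.696   0.0425 -0.    ]
gear [164.1, 334.5] 0.63 [0.7081 0.1917 0.085 ]
```

View pics/top0.png

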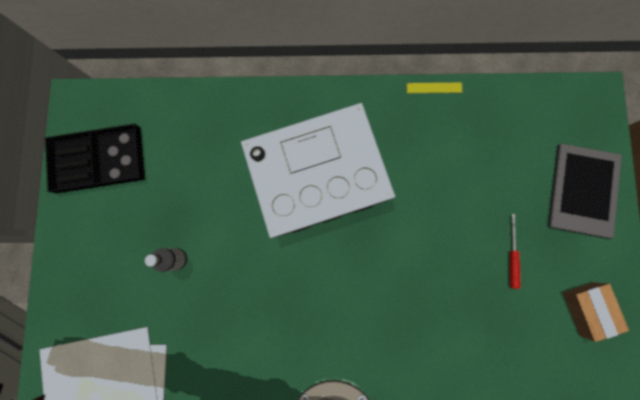

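View pics/side0.png

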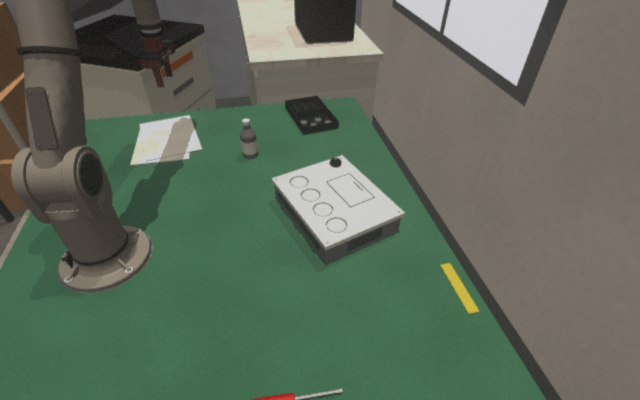

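The top view shows four discs at about (205,283), (196,311), (187,338) and (178,366). The flap is beyond them, with the gear at (153,257) in the far left corner, the bottle at left (260,165) and the driver at right (250,515). The side view agrees, with discs at (181,299) to (225,336). Next I'll refine the disc positions.

```bash
python3 - <<'E'
from h import *
D={'top':[(205,283),(196,311),(187,338),(178,366)],'side':[(181.5,299),(195,311),(209.5,323),(225,336.5)]}
for n in D:
    p=snapshot(n)
    P=np.array([atz(p,r,.084) for r in D[n]]);print(n,P[:,:2].round(4).tolist())
    print('spacing',np.linalg.norm(np.diff(P,axis=0),axis=1).round(4), 'yaw',np.degrees(np.arctan2(*(P[0]-P[-1])[[1,0]]))-90, 'mid',P.mean(0))
    m=cut_out(p,'unit')[0]; print(m['extent'],m['confidence'])
    if n=='top':
        g=m['mask'].astype(np.uint8)*1
        w=((p['frame'].min(2)>110)&(cv2.dilate(g,np.ones((5,5)))>0)).astype(np.uint8)
        c=max(cv2.findContours(w,0,2)[0],key=cv2.contourArea)
        b=cv2.boxPoints(cv2.minAreaRect(c));Q=np.array([atz(p,(y,x),.085) for x,y in b]);print(b,Q.round(3))
        print(np.linalg.norm(np.roll(Q,-1,0)-Q,axis=1).round(3),Q.mean(0))
    f=p['frame'][90:260,220:420]; cv2.imwrite(f'pics/{n}_z.png',cv2.resize(f,None,fx=3.5,fy=3.5,interpolation=2))
print(arm.sense()['q'])
E
```

```text
top [[0.5717, 0.1292], [0.5949, 0.0562], [0.6182, -0.0143], [0.6416, -0.0877]]
spacing [0.0765 0.0743 0.077 ] yaw 17.870757903174024 mid [0.606579  0.0208507 0.084    ]
[242.7, 101.3, 154.3, 139.1] 0.59
[[238.13342  141.75076 ]
 [363.49582  100.744354]
 [394.91406  196.79446 ]
 [269.55167  237.80087 ]] [[ 0.743  0.252  0.085]
 [ 0.853 -0.084  0.085]
 [ 0.591 -0.162  0.085]
 [ 0.487  0.163  0.085]]
[0.354 0.273 0.341 0.271] [0.66841283 0.04203157 0.085     ]
side [[0.5746, 0.1231], [0.599, 0.0503], [0.6206, -0.0209], [0.6436, -0.0911]]
spacing [0.0767 0.0745 0.0739] yaw 17.86301031385959 mid [0.60947456 0.01533743 0.084     ]
[276.5, 157.2, 128.1, 107.0] 0.95
[-1.44411065  0.4769711   0.02240848  1.5554036  -0.0114987   1.1092715
 -0.0831177 ]
```

Call:
{"fn": "servo_tool", "kwargs": {
  "motion": [
    [-0.01,-0.008,-0.01,0,0,0,0],
    [-0.03,-0.024,-0.02,0,0,0,0],
    [-0.055,-0.044,-0.03,0,0,0,0],
    [-0.08,-0.064,-0.03,0,0,0,0],
    [-0.105,-0.084,-0.03,0,0,0,0],
    [-0.13,-0.103,-0.03,0,0,0,0],
    [-0.155,-0.123,-0.03,0,0,0,0],
    [-0.18,-0.143,-0.03,0,0,0,0],
    [-0.205,-0.163,-0.03,0,0,0,0],
    [-0.23,-0.183,-0.03,0,0,0,0],
    [-0.25,-0.198,-0.03,0,0,0,0],
    [-0.26,-0.206,-0.03,0,0,0,0]
  ]
}}

```text
time_s: 1.8
position: [0.3649, 0.3918, 0.2537]
ee_rot: [0.12, 0.993, 0.0, 0.001]
wrist_force: [-0.3, -0.6, 0.7]
finger_gap: 0.011
```

Call:
{"fn": "servo_tool", "kwargs": {
  "motion": [
    [-0.01,-0.008,0,0,0,0,0],
    [-0.03,-0.024,0,0,0,0,0],
    [-0.055,-0.044,0,0,0,0,0],
    [-0.08,-0.064,0,0,0,0,0],
    [-0.11,-0.088,0,0,0,0,0],
    [-0.14,-0.112,0.01,0,0,0,0],
    [-0.17,-0.135,0.03,0,0,0,0],
    [-0.2,-0.16,0.05,0,0,0,0],
    [-0.23,-0.183,0.07,0,0,0,0],
    [-0.25,-0.199,0.08,0,0,0,0],
    [-0.263,-0.209,0.09,0,0,0,0],
    [-0.2685,-0.2135,0.09,0,0,0,0]
  ]
}}

```text
time_s: 2.8
position: [0.5736, 0.1231, 0.1607]
ee_rot: [0.118, 0.993, -0.001, -0.001]
wrist_force: [-0.3, -1.0, -1.0]
finger_gap: 0.0006
```

```bash
python3 - <<'E'
from h import *
s=arm.sense();print(s['time_s'],s['position'],s['ee_rot'],s['wrist_force'],s['finger_gap'])
p=snapshot('wrist');cv2.imwrite('pics/w1.png',p['frame']);print(p['tool_from_camera'],p['fovy'],p['cx'],p['cy'])
T=np.array(p['tool_from_camera']);f=200/np.tan(np.radians(p['fovy'])/2)
Rt=rot(s['ee_rot']);o=np.array(s['position'])
img=p['frame'].copy()
for x,y in [(.5735,.125),(.5965,.0537),(.6195,-.0177),(.6425,-.089)]:
  for a in np.linspace(0,2*np.pi,24):
    X=np.array([x+.03*np.cos(a),y+.03*np.sin(a),.085])
    c=T[:3,:3].T@(Rt.T@(X-o)-T[:3,3]); v=np.array([c[0],-c[1],-c[2]])
    th=np.arctan2(np.hypot(v[0],v[1]),v[2]);u=v[:2]/np.hypot(v[0],v[1])*f*th
    cv2.circle(img,(int(p['cx']+u[0]),int(p['cy']+u[1])),1,(0,0,255),-1)
cv2.imwrite('pics/w1o.png',img)
E
```

```text
2.8 [0.57356819 0.12305436 0.16068812] [ 0.11838832  0.99296601 -0.00109999 -0.00122717] [-0.26327296 -1.04589601 -1.04433611] 0.0005642647650387313
[[-2.39981544e-04  9.68608055e-01  2.48592797e-01  6.58524165e-02]
 [ 9.99999871e-01  1.21185122e-04  4.93178523e-04 -1.00343285e-04]
 [ 4.47570942e-04  2.48592883e-01 -9.68607959e-01 -1.60593827e-01]
 [ 0.00000000e+00  0.00000000e+00  0.00000000e+00  1.00000000e+00]] 65.70646984690485 314.41303680804685 202.67437479697122
```

View pics/w1o.png

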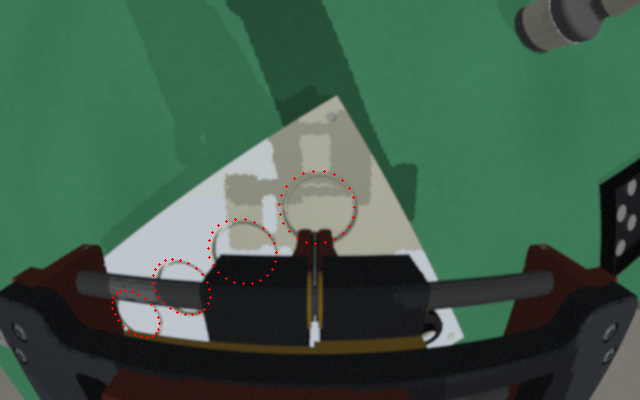

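The projected wells overlay the real ones to within a couple of millimetres in the wrist view, with the disc under the hand at (207,318). I'll descend on disc A.

Call:
{"fn": "servo_tool", "kwargs": {
  "motion": [
    [0,0,0.015,0,0,0,0],
    [0,0,0.032,0,0,0,0],
    [0,0,0.048,0,0,0,0],
    [0,0,0.06,0,0,0,0],
    [0,0,0.066,0,0,0,0],
    [0,0,0.069,0,0,0,0],
    [0,0,0.07,0,0,0,0],
    [0,0,0.07,0,0,0,0]
  ]
}}

```text
time_s: 3.52
position: [0.5738, 0.126, 0.0932]
ee_rot: [0.117, 0.993, 0.0, 0.0]
wrist_force: [-0.8, -0.1, -0.3]
finger_gap: 0.0006
```

Call:
{"fn": "servo_tool", "kwargs": {
  "motion": [
    [0,0,0.002,0,0,0,0],
    [0,0,0.004,0,0,0,0],
    [0,0,0.005,0,0,0,0],
    [0,0,0.006,0,0,0,0],
    [0,0,0.007,0,0,0,0],
    [0,0,0.007,0,0,0,0]
  ]
}}

```text
time_s: 4.02
position: [0.5733, 0.1255, 0.0855]
ee_rot: [0.117, 0.993, -0.0, -0.0]
wrist_force: [-0.4, 0.1, 0.1]
finger_gap: 0.0004
```

Call:
{"fn": "servo_tool", "kwargs": {
  "motion": [
    [0,0,0.001,0,0,0,0],
    [0,0,0.002,0,0,0,0],
    [0,0,0.003,0,0,0,0],
    [0,0,0.003,0,0,0,0]
  ]
}}

```text
time_s: 4.35
position: [0.5735, 0.1255, 0.0834]
ee_rot: [0.117, 0.993, 0.0, -0.0]
wrist_force: [-2.7, 0.3, 7.8]
finger_gap: 0.0005
```

Call:
{"fn": "servo_tool", "kwargs": {
  "motion": [
    [0,0,0.0005,0,0,0,0],
    [0,0,0.001,0,0,0,0],
    [0,0,0.001,0,0,0,0]
  ]
}}

```text
time_s: 4.6
position: [0.5735, 0.1256, 0.0833]
ee_rot: [0.117, 0.993, 0.0, -0.0]
wrist_force: [-6.1, -0.2, 15.5]
finger_gap: 0.0006
```

Disc A is solid: 15 N with no travel past z = 0.083. I'll hop to B.

Call:
{"fn": "servo_tool", "kwargs": {
  "motion": [
    [0,0,-0.008,0,0,0,0],
    [0,0,-0.02,0,0,0,0],
    [-0.01,-0.016,-0.02,0,0,0,0],
    [-0.022,-0.036,-0.02,0,0,0,0],
    [-0.034,-0.056,-0.02,0,0,0,0],
    [-0.039,-0.064,-0.02,0,0,0,0],
    [-0.039,-0.064,-0.015,0,0,0,0],
    [-0.039,-0.064,-0.01,0,0,0,0],
    [-0.039,-0.064,-0.006,0,0,0,0],
    [-0.039,-0.064,-0.004,0,0,0,0],
    [-0.039,-0.064,-0.004,0,0,0,0]
  ]
}}

```text
time_s: 5.52
position: [0.5956, 0.0558, 0.0847]
ee_rot: [0.116, 0.993, 0.0, -0.001]
wrist_force: [-0.0, 0.6, -0.8]
finger_gap: 0.0006
```

Call:
{"fn": "servo_tool", "kwargs": {
  "motion": [
    [0,0,0.001,0,0,0,0],
    [0,0,0.002,0,0,0,0],
    [0,0,0.003,0,0,0,0],
    [0,0,0.003,0,0,0,0]
  ]
}}

```text
time_s: 5.85
position: [0.5965, 0.0548, 0.0834]
ee_rot: [0.117, 0.993, 0.0, -0.0]
wrist_force: [-3.8, 0.6, 6.0]
finger_gap: 0.0005
```

Call:
{"fn": "servo_tool", "kwargs": {
  "motion": [
    [0,0,0.0005,0,0,0,0],
    [0,0,0.001,0,0,0,0],
    [0,0,0.001,0,0,0,0]
  ]
}}

```text
time_s: 6.1
position: [0.5966, 0.0548, 0.0834]
ee_rot: [0.117, 0.993, 0.001, 0.0]
wrist_force: [-5.7, 0.9, 13.9]
finger_gap: 0.0001
```

B is solid too (14 N, no travel). On to C.

Call:
{"fn": "servo_tool", "kwargs": {
  "motion": [
    [0,0,-0.008,0,0,0,0],
    [0,0,-0.02,0,0,0,0],
    [-0.01,-0.016,-0.02,0,0,0,0],
    [-0.022,-0.036,-0.02,0,0,0,0],
    [-0.034,-0.056,-0.02,0,0,0,0],
    [-0.039,-0.0645,-0.02,0,0,0,0],
    [-0.039,-0.0645,-0.015,0,0,0,0],
    [-0.039,-0.0645,-0.01,0,0,0,0],
    [-0.039,-0.0645,-0.006,0,0,0,0],
    [-0.039,-0.0645,-0.004,0,0,0,0],
    [-0.039,-0.0645,-0.004,0,0,0,0]
  ]
}}

```text
time_s: 7.02
position: [0.6186, -0.0159, 0.0847]
ee_rot: [0.116, 0.993, 0.0, -0.001]
wrist_force: [-0.5, 0.2, -0.3]
finger_gap: 0.0005
```

Call:
{"fn": "servo_tool", "kwargs": {
  "motion": [
    [0,0,0.001,0,0,0,0],
    [0,0,0.002,0,0,0,0],
    [0,0,0.003,0,0,0,0],
    [0,0,0.003,0,0,0,0]
  ]
}}

```text
time_s: 7.35
position: [0.6195, -0.017, 0.0835]
ee_rot: [0.117, 0.993, 0.0, 0.0]
wrist_force: [-2.5, 1.2, 6.9]
finger_gap: 0.0005
```

Call:
{"fn": "servo_tool", "kwargs": {
  "motion": [
    [0,0,0.0005,0,0,0,0],
    [0,0,0.001,0,0,0,0],
    [0,0,0.001,0,0,0,0]
  ]
}}

```text
time_s: 7.6
position: [0.6195, -0.017, 0.0834]
ee_rot: [0.117, 0.993, 0.001, 0.0]
wrist_force: [-5.5, 1.9, 13.3]
finger_gap: 0.0005
```

C is solid as well. On to D.

Call:
{"fn": "servo_tool", "kwargs": {
  "motion": [
    [0,0,-0.008,0,0,0,0],
    [0,0,-0.02,0,0,0,0],
    [-0.01,-0.016,-0.02,0,0,0,0],
    [-0.022,-0.036,-0.02,0,0,0,0],
    [-0.034,-0.056,-0.02,0,0,0,0],
    [-0.039,-0.0645,-0.02,0,0,0,0],
    [-0.039,-0.0645,-0.015,0,0,0,0],
    [-0.039,-0.0645,-0.01,0,0,0,0],
    [-0.039,-0.0645,-0.006,0,0,0,0],
    [-0.039,-0.0645,-0.004,0,0,0,0],
    [-0.039,-0.0645,-0.004,0,0,0,0]
  ]
}}

```text
time_s: 8.52
position: [0.6416, -0.0875, 0.0846]
ee_rot: [0.116, 0.993, 0.0, -0.001]
wrist_force: [-0.6, 0.3, 0.5]
finger_gap: 0.0006
```

Call:
{"fn": "servo_tool", "kwargs": {
  "motion": [
    [0,0,0.001,0,0,0,0],
    [0,0,0.002,0,0,0,0],
    [0,0,0.003,0,0,0,0],
    [0,0,0.003,0,0,0,0]
  ]
}}

```text
time_s: 8.85
position: [0.6424, -0.0888, 0.0828]
ee_rot: [0.117, 0.993, 0.0, 0.0]
wrist_force: [0.3, 0.9, 1.4]
finger_gap: 0.0004
```

Call:
{"fn": "servo_tool", "kwargs": {
  "motion": [
    [0,0,0.0005,0,0,0,0],
    [0,0,0.001,0,0,0,0],
    [0,0,0.001,0,0,0,0]
  ]
}}

```text
time_s: 9.1
position: [0.6425, -0.0889, 0.0818]
ee_rot: [0.117, 0.993, 0.0, 0.0]
wrist_force: [-0.3, 2.1, 4.2]
finger_gap: 0.0004
```

D gives: z is down to 0.0818 at 4 N. I'll push it home.

Call:
{"fn": "servo_tool", "kwargs": {
  "motion": [
    [0,0,0.001,0,0,0,0],
    [0,0,0.002,0,0,0,0],
    [0,0,0.003,0,0,0,0],
    [0,0,0.004,0,0,0,0],
    [0,0,0.004,0,0,0,0]
  ]
}}

```text
time_s: 9.52
position: [0.6425, -0.0892, 0.0775]
ee_rot: [0.117, 0.993, 0.0, 0.0]
wrist_force: [-0.3, 3.0, 1.4]
finger_gap: 0.0007
```

Call:
{"fn": "servo_tool", "kwargs": {
  "motion": [
    [0,0,0.0005,0,0,0,0],
    [0,0,0.001,0,0,0,0],
    [0,0,0.0015,0,0,0,0],
    [0,0,0.0015,0,0,0,0]
  ]
}}

```text
time_s: 9.85
position: [0.6426, -0.0893, 0.0774]
ee_rot: [0.117, 0.993, 0.0, 0.0]
wrist_force: [-4.2, 2.9, 11.9]
finger_gap: 0.0005
```

Call:
{"fn": "servo_tool", "kwargs": {
  "motion": [
    [0,0,0.0005,0,0,0,0],
    [0,0,0.001,0,0,0,0],
    [0,0,0.001,0,0,0,0]
  ]
}}

```text
time_s: 10.1
position: [0.6426, -0.0893, 0.0772]
ee_rot: [0.117, 0.993, 0.0, 0.0]
wrist_force: [-6.5, 4.2, 19.6]
finger_gap: 0.0006
```

Call:
{"fn": "servo_tool", "kwargs": {
  "motion": [
    [0,0,-0.006,0,0,0,0],
    [0,0,-0.02,0,0,0,0],
    [0.01,0,-0.04,0,0,0,0],
    [0.03,0,-0.065,0,0,0,0],
    [0.055,0,-0.09,0,0,0,0],
    [0.08,0,-0.115,0,0,0,0],
    [0.1,0,-0.14,0,0,0,0],
    [0.115,0,-0.155,0,0,0,0],
    [0.12,0,-0.16,0,0,0,0],
    [0.12,0,-0.16,0,0,0,0]
  ]
}}

```text
time_s: 10.93
position: [0.5257, -0.062, 0.2368]
ee_rot: [0.117, 0.993, 0.0, 0.002]
wrist_force: [0.2, 0.7, -0.0]
finger_gap: 0.0005
```

```bash
python3 - <<'E'
from h import *
print(arm.sense()['wrist_force'])
for n in ['top','side']:
    p=snapshot(n);cv2.imwrite(f'pics/{n}1.png',p['frame'])
    for t,z in [('cleaner',0),('driver',0),('gear',.085)]:
        for l in landmark_of(p,t)[:1]: print(n,t,l['position'],round(l['confidence'],2),atz(p,l['position'],z).round(4))
f=cv2.imread('pics/side1.png')[120:270,240:440]; cv2.imwrite('pics/side1z.png',cv2.resize(f,None,fx=3.5,fy=3.5,interpolation=2))
E
```

```text
[ 0.15455472  0.74728628 -0.04993133]
top cleaner [260.2, 180.3] 0.57 [0.4286 0.4271 0.    ]
top driver [248.6, 509.7] 0.98 [ 0.4577 -0.4855  0.    ]
top gear [149.5, 256.0] 0.68 [0.7208 0.2031 0.085 ]
side cleaner [152.8, 251.5] 0.76 [0.4409 0.4423 0.    ]
side gear [167.5, 332.7] 0.66 [0.6975 0.1741 0.085 ]
```

View pics/side1z.png

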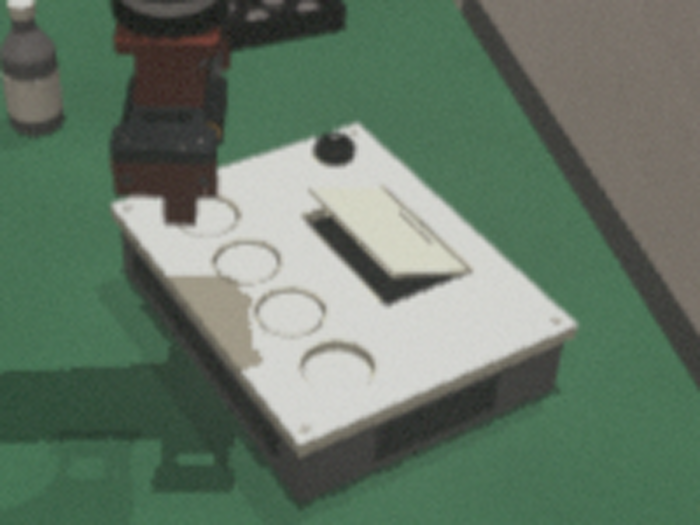

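View pics/top1.png

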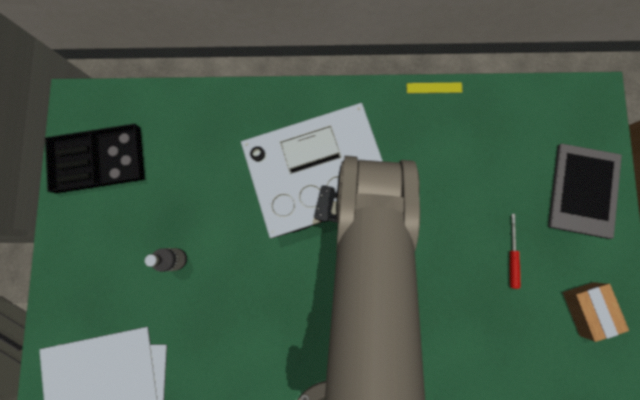

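The flap stands open, with its dark gap visible below in the top view at (162,313). The fourth disc is sunk. The gear (153,257), bottle (260,165) and driver (250,515) are at the same pixels as before, and the hand is clear.

```bash
python3 -c "
from h import *
print(arm.job_done())"
```

```text
the job is handed in; nothing more can be done
None
```

The catch was the fourth disc, the one nearest the screwdriver. I pushed it fully home, the flap popped up, and the job is handed in.

- **Finding it:** I felt the discs in order from the bottle side. The first three took 13–16 N without giving. The fourth gave at about 4 N.
- **Pushing it home:** The fourth disc stopped about 6 mm down, and I pressed to about 20 N to confirm it was at the end of its travel. I then took the hand up and back to z = 0.237 m, about 11 s into the run.
- **Last checks:** The pictures show the flap up and the fourth disc sunk. The bottle, screwdriver and gear show at the same pixels as at the start, and the wrist force is back near zero.
- **Disagreements:** The networks' positions for the three objects moved 4–21 mm between the two rounds, most for the gear in the side view (about 21 mm). I took this as network noise because the pictures show no movement and the hand never went near them.
- **Not measured:** I did not measure the flap angle itself.

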